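# Inspect a flow cell's port under a loupe

### The arm

A 6-joint arm with a two-finger parallel gripper is mounted at the origin on the work surface. World frame = base frame: x ahead of the robot, y to its left, z up, the work surface at z = 0. Lengths are in m, angles in rad, forces in N, time in s.
With the tool pointing down it reaches from about 0.225 to 0.875 m from the base axis. Payload 3.4 kg.
Tool frame: the origin (TCP) lies on the centre line of the jaws, within the pads' length; the fingertips stand tips_ahead ahead of it and the grasp point (between the pads) is the TCP (tips_ahead is the distance from the TCP to the fingertips, in m); x points along the fingers, y is the direction in which the jaws open and shut, and the axes are right-handed (so a half turn about x gives the same grasp; the last joint's range is limited). The gripper opens to 85 mm and grips with 20 to 120 N. Pads are 22 mm wide; open, the fingers measure 114 mm over their backs; the gripper's body (76 mm by 85 mm) begins 54 mm behind the grasp point. The pads swing forward as they close: fully open they stand 13 mm farther back than shut.
Start: joints at [-1.239, 0.276, 1.505, -0, 1.361, -0.121], TCP at [0.252, -0.517, 0.211] pointing down, gripper open.
Joint ranges: [-2.89, 2.89], [-0.75, 2.08], [0.22, 2.7], [-1.18, 4.32], [0.11, 2.71], [-2.7, 2.7]. Speed limits (rad/s): [2.57, 2.57, 3.14, 3.14, 3.14, 3.14].

### API

Orientations are given as a unit quaternion [x, y, z, w].
In Python, from workcell import * gives the robot as it stands. The module is installed in compiled form; this text tells all that it offers.
- The arm moves only by the tool step_arm, never from a script. Its argument "increments" is a list of rows, each an object of numbers: "jaw": the closure, from -1 (fully open) to 1 (shut); "x", "y", "z": the shift along the tool's x, y, z in cm; "ax", "ay", "az": the turn, a rotation vector about the tool's x, y, z in units of 5 degrees (1.0 is 5 degrees). A call has 1 to 8 rows; each row shifts and turns the pose as measured when the row begins, along the tool's axes as they then stand; what a row does not reach is not made up. A row lasts 1/8 s, in which the tool goes at most 62.5 mm and 10.7 degrees, less where a joint would pass 70% of its speed; a pose out of reach is approached as far as the arm can. A call with a gripper value outside its range is refused whole. The fingers move at their own pace and stop on an object; the grip force is fixed at half the most. Time passes only in rows, so rows that do not move let the fingers close. It gives the time, the measured TCP pose, the force and the opening at its end, in the units of the state.
- state(): the state, without advancing time (a new reading comes with each control period).
- get_image(name): name is "side" or "top" or "wrist"; returns (picture, depth): 480x640x3 uint8, red, green, blue; 480x640 float32, m along the optical axis (not along the pixel's ray), 0 where there is no reading.
- camera_info(name): a dict with "mtx" (3x3 intrinsics, pixels), "camera_from_world" (4x4, takes a point from world to camera coordinates). Camera axes: x right, y up, looking along -z (the intrinsics and any distortion apply to the point x, -y, -z); pixel columns grow to the right and rows downward; lengths in m; the calibration is good to about 2 mm. A picture is of the moment at which its call begins: read the wrist's pose just before it. camera_info takes no time and is no camera call; for the wrist camera it gives the pose at the moment of the call.
- sign_off(): hands the job in, once; it reports no verdict.
The state is a dict: "t": time; "joint_positions": joint angles; "qd": joint speeds; "joint_efforts": joint torques, N m; "position": TCP position; "eef_rot": TCP orientation; "ft_force": force on the tool from outside, world axes, zero at the start; "moment": the same for the moment, N m; "finger_gap": opening from 0.0 (shut) to 1.0 (fully open).
Only numpy, scipy, OpenCV 4.12 (cv2) and the standard library are available. Lean on these libraries where they do the work, as an engineer would, in place of code of your own. Each camera call takes 0.05 s, during which the arm holds its last target. There are 200 camera calls.

### The job

First turn the dimmer's dial until its pointer stands at the mark on the ring around it. Then take the loupe off its wooden rest by the handle and hold it level and still, its lens centred over the cartridge's round port and its rim at the height of the black pointer on the gauge post; finish like that, still holding the loupe in the air, with nothing but the gripper carrying it. Do not shift the mark ring, the pointer on the post, the cartridge or anything else on the bench.

Things in the scene. Friction and masses are not known exactly. Their poses are not given: they have to be found in the camera images.
- light_base: fixed white lit plate, 200 x 150 x 30 mm high; origin: centre of its underside on the bench, z up. At its own x = +90 mm, y = 0 stands the gauge post, a steel rod of 10 mm diameter whose top is 193 mm above the bench, with a black collar (22 mm diameter, 16 mm high) that carries the focus pointer. x points from the plate's middle to the post.
- focus_mark (a point): tip of the small black pointer (3 mm thick, 5 mm wide) that sticks out of the collar towards the plate's middle, 22 mm from the post's axis. Its height, 105 to 165 mm above the bench, is the focal height: the loupe's lens centre belongs at this height. The collar is held on the post by friction only (about 6 N).
- cartridge: loose black flow cell cartridge lying flat on the lit plate, 34 (x) x 105 (y) x 9 mm high, 80 g; origin: centre of its underside, z up.
- port (a point): centre of the round port (white ring of 16 mm, black hole) on the cartridge's top face, 33 mm from its middle along its own +y; the other end carries a grey rectangle instead.
- dial (a joint): angle of the dimmer's dial, 0 to 2.8 rad, growing clockwise seen from above; it starts between 0.4 and 0.8 and stays where it is left (friction about 0.04 N m). At 0 its pointer points to the dimmer's front (the dimmer's own -x).
- dial_mark (a joint): angle of the mark on the ring around the dial, same zero and direction as dial; 1.4 to 1.9 rad. The dial is right when dial equals it. Stiff (0.3 N m); leave it.
- dial_grip (a point): point to grip the dial, on its vertical axis, 68 mm above the bench. The dial's grip is an upright bar 46 mm long, 14 mm thick, its top 12 mm above this point and its foot (a flat disc of 54 mm diameter) 22 mm below. Axes: z up, x along the bar, -x towards the end with the pointer. The dimmer under it is a fixed grey box 120 x 120 x 35 mm high.
- dial_tip (a point): end of the dial's white pointer, 36 mm from the dial's axis, low down beside the ring (41 mm above the bench).
- mark_tip (a point): inner end of the white bar (13 x 5 mm) on the dark ring (100 mm diameter) around the dial, 36 mm from the dial's axis, 41 mm above the bench. It meets dial_tip when the dial is right.
- loupe_rest: fixed wooden rest: base 200 x 70 x 10 mm with two blocks up to 35 mm above the bench, one (30 x 70 mm) under the lens and one (20 x 14 mm) under the handle's end; between them, 115 mm of the loupe's length is free underneath. Origin on the bench, vertically below loupe_grip at the start (loupe's alignment may differ by a few mm); x along the loupe from handle to lens.
- loupe: loupe lying flat on the rest, about 110 g (80 to 140 g): steel rim of 72 mm diameter, 12 mm thick, with a clear lens, and a straight black handle. Origin: centre of the rim's underside; z is the lens axis, up while level; x points away from the handle. The handle spans x = -150 to -48 mm, 16 mm wide and 16 mm high (z = 0 to 16 mm).
- lens (a point): centre of the lens, 6 mm above the rim's underside (loupe's origin).
- loupe_grip (a point): good point to grip the handle, at its mid-height, 75 mm from the lens centre along the loupe's -x (near the centre of mass).
- tube_rack: bystander: purple tube rack, 80 x 186 x 30 mm high (tubes up to 44 mm); origin under its centre.
- tip_box: bystander: orange tip box, 85 x 122 x 56 mm high; origin under its centre.
- carton: bystander: white carton, 75 x 140 x 55 mm high; origin under its centre.
- dish: bystander: clear open dish, 70 mm diameter, 16 mm high; origin under its centre.
- bottle: bystander: amber bottle, 40 mm diameter, 75 mm high; origin under its centre.
- tweezers: bystander: steel tweezers lying flat, 120 mm long, 6 mm high; origin under the middle.
Mind the look-alikes: they are no part of the job. What is shaped like the part that bears dial but yellow is not meant. Of the things shaped like the loupe, the steel one is meant.

How it is judged:
On the way, in this order (a step that is already met when the one before it is completed fails the run):
1. the dial's pointer stands at the mark, while the loupe still lies on its rest (distance between dial_tip and mark_tip below 0.0062 m and distance of loupe from where it was at the start of the episode below 0.015 m), for 0.3 s.
2. the loupe is held level at the focal height over the port (z of lens in the frame of focus_mark between -0.006 and 0.006 m and horizontal distance between lens and port below 0.01 m and angle between loupe's own z axis and vertical below 0.12 rad and contact force between loupe and the fingers above 1 N and contact force between loupe and light_base below 0.2 N and contact force between loupe and cartridge below 0.2 N and contact force between loupe and loupe_rest below 0.2 N), for 0.5 s.
At the end, for the whole second after the job is handed in: The dial's pointer is at the mark (tips within 6.2 mm, about 10 degrees). The loupe is gripped in the fingers, carried by nothing else and still, its lens centre within 6 mm of the height of the focus pointer and within 10 mm horizontally of the port's centre, tilted less than 0.12 rad (7 degrees) (all of step 2 and distance between dial_tip and mark_tip below 0.0062 m and linear speed of loupe below 0.02 m/s); the arm keeps its last pose, push and grip.
It fails at once if the cartridge was shifted by more than 8 mm (distance of port from where it was at the start of the episode above 0.008 m).
It fails at once if the focus pointer was moved by more than 5 mm (distance of focus_mark from where it was at the start of the episode above 0.005 m).
It fails at once if the dial's mark was moved by more than 5 mm (distance of mark_tip from where it was at the start of the episode above 0.005 m).
It fails at once if a bystander was shifted by more than 20 mm (distance of any of tube_rack, tip_box, carton, dish, bottle, tweezers from where it was at the start of the episode above 0.02 m).
It also fails if it takes over 59 s, if anything falls off the work surface, if the arm or the gripper's body presses on something with over 40 N, if the wrist force passes 120 N, or if a joint passes its speed limit or range.

## Working session

There is one attempt and no reset: what is moved stays moved. The work goes in short steps, Python scripts to look and compute and a tool call to move; the robot and the scene stay as the last step left them, time stands still between calls to the robot, and variables do not carry over. Pictures are saved under pics/ and viewed, about 8 in all and at most 12, crops included, and the job is handed in when it is done.

Besides the shell and the picture viewer there is one more tool, called as name([rows], argument=value, ...), one row to a line, values as JSON. step_arm: Moves the arm, as the interface text tells. Its arguments: {"type":"object","properties":{"increments":{"type":"array","items":{"type":"object","properties":{"jaw":{"type":"number"},"x":{"type":"number"},"y":{"type":"number"},"z":{"type":"number"},"ax":{"type":"number"},"ay":{"type":"number"},"az":{"type":"number"}}}}},"required":["increments"]}

```bash
mkdir -p pics; cat > h.py <<'E'
from workcell import *
import numpy as np, cv2
from scipy.spatial.transform import Rotation as R
def grab(n):
    ci=camera_info(n); p,d=get_image(n); return p,d,ci
def world(ci,u,v,z):
    "pixel -> point on plane z"
    T=np.linalg.inv(ci["camera_from_world"]);K=ci["mtx"]
    r=np.linalg.inv(K)@[u,v,1]; r=T[:3,:3]@[r[0],-r[1],-r[2]]; o=T[:3,3]
    return o+r*(z-o[2])/r[2]
def dworld(ci,u,v,d):
    T=np.linalg.inv(ci["camera_from_world"]);K=ci["mtx"]
    r=np.linalg.inv(K)@[u,v,1]*d; return T[:3,:3]@[r[0],-r[1],-r[2]]+T[:3,3]
def pix(ci,P):
    c=ci["camera_from_world"]@np.r_[P,1]; q=ci["mtx"]@[c[0],-c[1],-c[2]]; return q[:2]/q[2]
E
python3 - <<'E'
from h import *
s=state();print(s)
for n in("top","side"):
    p,d,ci=grab(n);np.savez(n,p=p,d=d);cv2.imwrite(f"pics/{n}1.png",p[:,:,::-1]);print(n,ci)
E
```

```text
{'t': 0.0, 'joint_positions': array([-1.23905236e+00,  2.76609955e-01,  1.50614723e+00,  2.06496033e-05,
        1.36072040e+00, -1.21000563e-01]), 'qd': array([ 6.58171084e-04,  1.39768005e-03, -1.73486336e-05,  1.53537488e-04,
       -9.04147083e-04,  1.21092168e-03]), 'joint_efforts': array([ 6.77214175e-04, -4.16773009e+01, -2.45803624e+01,  9.90477793e-05,
        1.11355731e-02, -3.03341405e-07]), 'position': array([ 0.25133702, -0.51651586,  0.20982562]), 'eef_rot': array([-0.68900343, -0.15936767,  0.68912942, -0.15804071]), 'ft_force': array([ 0.64821538, -0.56039529, -0.65595669]), 'moment': array([ 0.00463984, -0.02112532, -0.02356592]), 'finger_gap': 1.0037186560840248}
top {'mtx': array([[483.96350351,   0.        , 324.77757096],
       [  0.        , 483.96350351, 245.97175573],
       [  0.        ,   0.        ,   1.        ]]), 'camera_from_world': array([[-0.005815  , -0.9998469 ,  0.01650354,  0.02171616],
       [ 0.9909892 , -0.00355341,  0.13389469, -0.57041259],
       [-0.13381554,  0.01713343,  0.99085814, -1.26669559],
       [ 0.        ,  0.        ,  0.        ,  1.        ]])}
side {'mtx': array([[485.88519468,   0.        , 319.10742102],
       [  0.        , 485.88519468, 241.50825945],
       [  0.        ,   0.        ,   1.        ]]), 'camera_from_world': array([[-0.97236208, -0.23326696,  0.00992527,  0.52432108],
       [ 0.14739854, -0.58034541,  0.80092002, -0.12554667],
       [-0.18106809,  0.78024723,  0.59868908, -1.19076391],
       [ 0.        ,  0.        ,  0.        ,  1.        ]])}
```

View pics/top1.png

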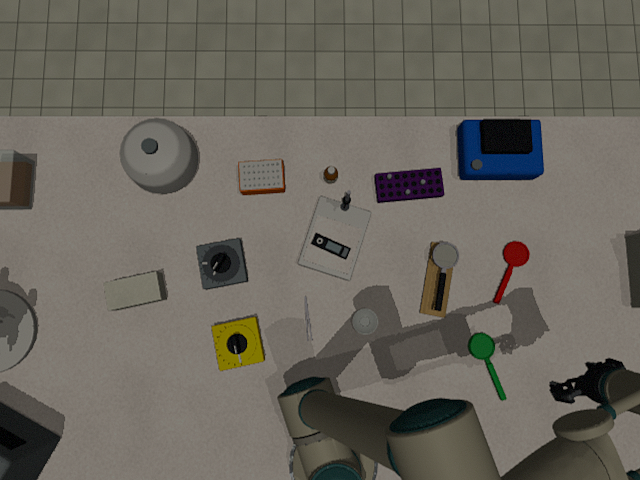

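View pics/side1.png

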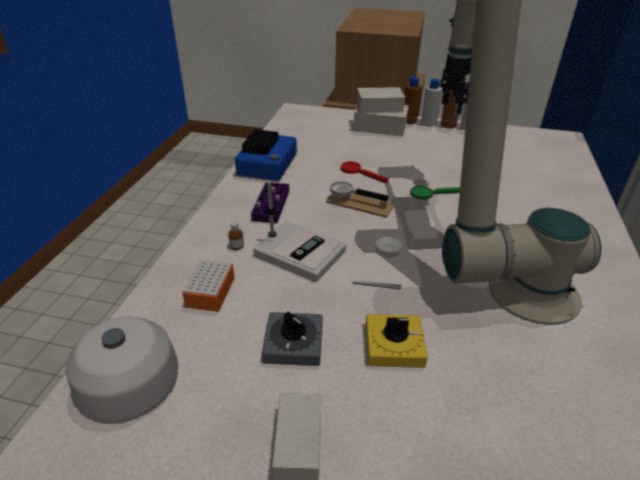

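The top view shows the grey dimmer at (222,263), plate with the port at (319,240), post at (346,200), and steel loupe with lens (445,255) and handle down to (438,310). The side view shows the same things, with the post at (270,215).

```bash
python3 - <<'E'
from h import *
t=np.load("top.npz")["p"];s=np.load("side.npz")["p"]
def c(p,u,v,w,h,k): return cv2.resize(p[v:v+h,u:u+w],(w*k,h*k),interpolation=cv2.INTER_CUBIC)
a=np.hstack([c(t,190,230,66,66,4),c(t,295,185,80,66,4)[:, :],c(t,415,235,50,66,4)[:, :]])
b=np.hstack([c(s,260,305,66,66,4),c(s,250,170,100,66,4),c(s,320,150,30,66,4)])
w=min(a.shape[1],b.shape[1]);cv2.imwrite("pics/crop.png",np.vstack([a[:,:w],b[:,:w]])[:,:,::-1])
d=np.load("top.npz")["d"];ci=camera_info("top")
for u,v in[(222,263),(200,285),(319,240),(346,195),(441,285),(438,305),(335,265),(430,300),(445,240)]:print((u,v),dworld(ci,u,v,d[v,u]).round(4))
E
```

```text
(222, 263) [0.5245 0.2922 0.0484]
(200, 285) [0.4692 0.3601 0.0007]
(319, 240) [0.5859 0.0346 0.0446]
(346, 195) [ 0.6797 -0.0318  0.1668]
(441, 285) [ 0.4632 -0.288   0.0521]
(438, 305) [ 0.4107 -0.2783  0.0512]
(335, 265) [ 0.5193 -0.0083  0.0339]
(430, 300) [ 0.4248 -0.2668  0.0118]
(445, 240) [ 5.913e-01 -3.175e-01 -3.000e-04]
```

View pics/crop.png

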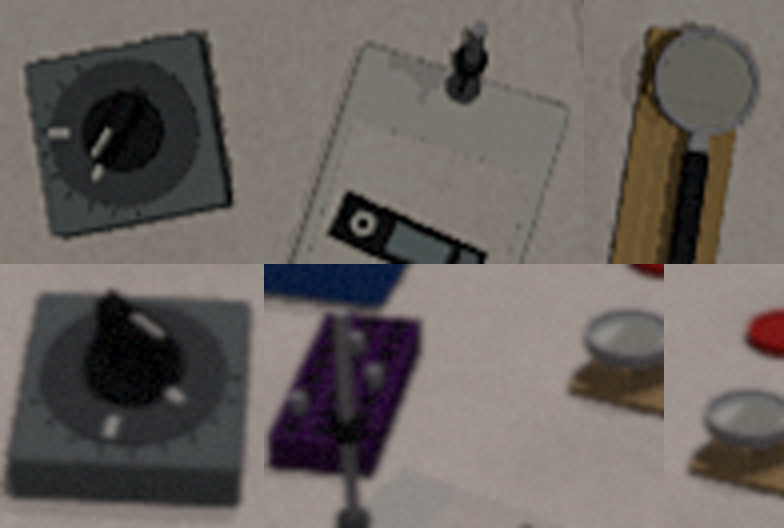

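The crops show the mark at pixel (204.7,263), the dial's low pointer tip at (214.3,273) and the ring centre at about (221,263). The port is at about (319.3,240.5) and the collar in the side view at about (271,210).

```bash
python3 - <<'E'
from h import *
s=state();M=R.from_quat(s["eef_rot"]).as_matrix();print(M.round(3))
ci=camera_info("top")
c=world(ci,221,263,.041);m=world(ci,204.75,263,.041);t=world(ci,214.3,273,.041)
print("dial c",c,"mark",m,"tip",t)
an=lambda p:np.degrees(np.arctan2(*(p-c)[1::-1]))
print(an(m),an(t),np.linalg.norm(m-c),np.linalg.norm(t-c))
print("port",world(ci,319.3,240.5,.039))
# loupe masks: handle (dark) via depth 
z=np.load("top.npz");p=z["p"];d=z["d"]
mk=np.zeros(d.shape,np.uint8)
for v in range(235,325):
  for u in range(415,465):
    P=dworld(ci,u,v,d[v,u]); mk[v,u]=255*(.040<P[2]<.07)
n,l,st,ce=cv2.connectedComponentsWithStats(mk);k=1+st[1:,4].argmax();print(st[k],ce[k])
yy,xx=np.where(l==k);P=np.array([dworld(ci,u,v,d[v,u]) for u,v in zip(xx,yy)])
h=P[P[:,0]<.50];vx,vy,x0,y0=cv2.fitLine(h[:,:2].astype(np.float32),2,0,.01,.01).ravel()
print("handle",h.min(0),h.max(0),h.mean(0),np.degrees(np.arctan2(vy,vx)),x0,y0)
r=P[P[:,0]>.505];print("rim",r.min(0),r.max(0),(r.min(0)+r.max(0))/2)
wi=camera_info("wrist");T=np.linalg.inv(wi["camera_from_world"]);print("wristcam in tool",M.T@(T[:3,3]-s["position"]),(M.T@T[:3,:3]).round(2),wi["mtx"][0,0])
E
```

```text
[[-0.001  0.437 -0.899]
 [ 0.002 -0.899 -0.437]
 [-1.    -0.002 -0.   ]]
dial c [0.52527506 0.29627715 0.041     ] mark [0.52545532 0.33946253 0.041     ] tip [0.49863002 0.31343027 0.041     ]
89.76083681091674 147.22802454917465 0.04318575036024886 0.03168891648497835
port [0.58534864 0.03374043 0.039     ]
[432 242  27  69 803] [443.31382316 266.31008717]
handle [ 0.3975861  -0.30080223  0.04024413] [ 0.49855178 -0.26914109  0.05850721] [ 0.44798993 -0.28507824  0.05022087] -10.543691 0.44798994 -0.28507823
rim [ 0.5060866  -0.33989065  0.04004776] [ 0.57909085 -0.26737356  0.05556041] [ 0.54258873 -0.3036321   0.04780408]
wristcam in tool [-0.16198454  0.00026628 -0.0718229 ] [[-0.    0.28 -0.96]
 [ 1.   -0.   -0.  ]
 [-0.   -0.96 -0.28]] 379.9436667355464
```

step_arm([
  {"jaw":-1,"x":-1,"z":-6,"ax":-1.2},
  {"jaw":-1,"x":-1,"z":-6,"ax":-1.2},
  {"jaw":-1,"x":-1,"z":-6,"ax":-1.2},
  {"jaw":-1,"x":-1,"z":-6,"ax":-1.2},
  {"jaw":-1,"x":-1,"z":-6,"ax":-1.2},
  {"jaw":-1,"x":-1,"z":-6,"ax":-1.2},
  {"jaw":-1,"z":-6,"ax":-1.2},
  {"jaw":-1,"z":-6,"ax":-1.2},
])

```text
validation failed for argument at $.in...
```

```bash
python3 - <<'E'
from h import *
s=state();print(s["t"],s["position"],s["joint_positions"],R.from_quat(s["eef_rot"]).as_matrix().round(3))
p,d,ci=grab("wrist");import pickle;pickle.dump((p,d,ci),open("w1.pkl","wb"));cv2.imwrite("pics/w1.png",p[:,:,::-1])
E
```

```text
0.1 [ 0.25138487 -0.51658424  0.2099245 ] [-1.23899901e+00  2.76536114e-01  1.50600462e+00  8.32269849e-07
  1.36068570e+00 -1.21016513e-01] [[-0.001  0.437 -0.899]
 [ 0.002 -0.899 -0.437]
 [-1.    -0.002 -0.   ]]
```

View pics/w1.png

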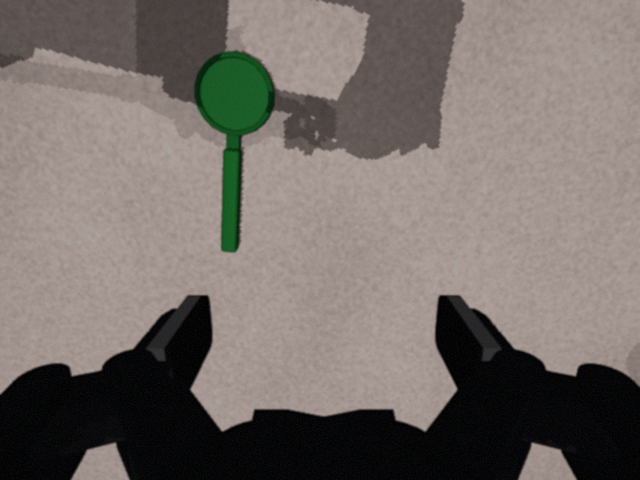

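The call was refused and the arm did not move. The wrist view shows only the green decoy. I'll retry with every field filled in.

step_arm([
  {"jaw":-1,"x":-1,"y":0,"z":-6,"ax":-1.2,"ay":0,"az":0},
])

```text
t: 0.28
position: [0.303, -0.4917, 0.2189]
eef_rot: [-0.679, -0.195, 0.681, -0.192]
ft_force: [0.5, -0.2, 0.1]
finger_gap: 0.997
```

step_arm([
  {"jaw":-1,"x":-1,"y":0,"z":-6,"ax":-1.2,"ay":0,"az":0},
  {"jaw":-1,"x":-1,"y":0,"z":-6,"ax":-1.2,"ay":0,"az":0},
  {"jaw":-1,"x":-1,"y":0,"z":-6,"ax":-1.2,"ay":0,"az":0},
  {"jaw":-1,"x":-1,"y":0,"z":-6,"ax":-1.2,"ay":0,"az":0},
  {"jaw":-1,"x":-1,"y":0,"z":-6,"ax":-1.2,"ay":0,"az":0},
  {"jaw":-1,"x":0,"y":0,"z":-6,"ax":-1.2,"ay":0,"az":0},
  {"jaw":-1,"x":0,"y":0,"z":-4,"ax":-1.2,"ay":0,"az":0},
  {"jaw":-1,"x":0,"y":0,"z":0,"ax":0,"ay":0,"az":0},
])

```text
t: 1.27
position: [0.5681, -0.1835, 0.2676]
eef_rot: [0.56, 0.434, -0.56, 0.43]
ft_force: [0.5, -1.1, -0.6]
finger_gap: 0.999
```

```bash
python3 - <<'E'
from h import *
import pickle
s=state();print(s["t"],s["position"],s["joint_positions"],R.from_quat(s["eef_rot"]).as_matrix().round(3))
p,d,ci=grab("wrist");pickle.dump((p,d,ci),open("w1.pkl","wb"));cv2.imwrite("pics/w1b.png",p[:,:,::-1])
E
```

```text
1.275 [ 0.56814747 -0.18348825  0.26755153] [-0.43110116  0.28738418  1.34938652  0.00341437  1.50961865 -0.17491693] [[-0.003  0.967 -0.254]
 [ 0.005 -0.254 -0.967]
 [-1.    -0.004 -0.004]]
```

View pics/w1b.png

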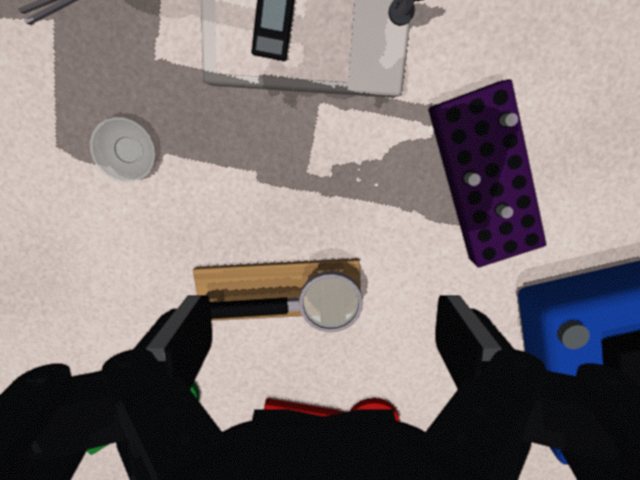

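Loupe visible, with its lens at (330,300). The plate is only partly in view, so I'm moving on to see port and pointer.

step_arm([
  {"jaw":-1,"x":0,"y":0,"z":-6,"ax":-1.2,"ay":0,"az":0},
  {"jaw":-1,"x":0,"y":0,"z":-6,"ax":-1.2,"ay":0,"az":0},
  {"jaw":-1,"x":0,"y":0,"z":0,"ax":0,"ay":0,"az":0},
])

```text
t: 1.7
position: [0.5923, -0.07, 0.2665]
eef_rot: [-0.512, -0.489, 0.513, -0.485]
ft_force: [0.3, 0.1, 0.3]
finger_gap: 1.001
```

```bash
python3 - <<'E'
from h import *
import pickle
s=state();print(s["t"],s["position"],s["joint_positions"],R.from_quat(s["eef_rot"]).as_matrix().round(3))
p,d,ci=grab("wrist");pickle.dump((p,d,ci),open("w2.pkl","wb"));cv2.imwrite("pics/w2.png",p[:,:,::-1])
E
```

```text
1.7 [ 0.59228224 -0.06996085  0.26647758] [-2.34660964e-01  2.87183058e-01  1.35225181e+00  7.02600127e-04
  1.50738516e+00 -1.83489848e-01] [[-0.005  0.999 -0.051]
 [ 0.002 -0.051 -0.999]
 [-1.    -0.005 -0.002]]
```

View pics/w2.png

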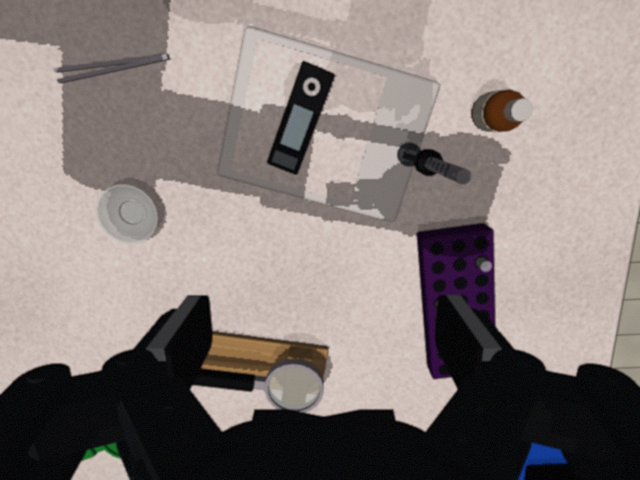

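step_arm([
  {"jaw":-1,"x":0,"y":0,"z":-6,"ax":-1.4,"ay":0,"az":0},
  {"jaw":-1,"x":0,"y":0,"z":-6,"ax":-1.4,"ay":0,"az":0},
  {"jaw":-1,"x":0,"y":0,"z":-6,"ax":-1.4,"ay":0,"az":0},
  {"jaw":-1,"x":0,"y":0,"z":0,"ax":0,"ay":0,"az":0},
])

```text
t: 2.25
position: [0.5817, 0.0994, 0.2647]
eef_rot: [0.415, 0.571, -0.421, 0.57]
ft_force: [0.4, -0.1, -0.7]
finger_gap: 0.999
```

```bash
python3 - <<'E'
from h import *
import pickle
s=state();print(s["t"],s["position"],s["joint_positions"],R.from_quat(s["eef_rot"]).as_matrix().round(3))
p,d,ci=grab("wrist");pickle.dump((p,d,ci),open("w3.pkl","wb"));cv2.imwrite("pics/w3.png",p[:,:,::-1])
E
```

```text
2.25 [0.58170191 0.09944552 0.26466078] [ 0.05515047  0.27867919  1.36874057 -0.00565059  1.49979192 -0.25129834] [[-0.005  0.953  0.302]
 [-0.006  0.302 -0.953]
 [-1.    -0.007  0.004]]
```

View pics/w3.png

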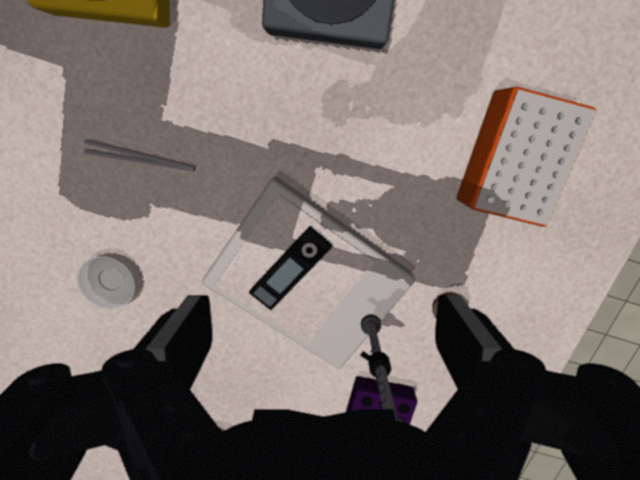

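w2 shows the port at (312,87) and the collar at (427,161). w3 shows the port at (310,250), the collar at (377,360) and the pointer sticking out to about (365,354). The dimmer's edge is at the top.

```bash
python3 - <<'E'
from h import *
import pickle
port=[]
for f,(u,v) in(("w2",(312,87)),("w3",(310,250))):
    p,d,ci=pickle.load(open(f+".pkl","rb"))
    # refine port: bright component in black
    g=p[v-10:v+11,u-10:u+11].astype(int).sum(2);m=(g>300)
    n,l,st,ce=cv2.connectedComponentsWithStats(m.astype(np.uint8))
    for k in range(1,n): print("comp",st[k,4],ce[k]+[u-10,v-10])
    print(f,"port",world(ci,u,v,.039))
    H,W=d.shape;U,V=np.meshgrid(np.arange(W),np.arange(H))
    pts=dworld
    K=ci["mtx"];T=np.linalg.inv(ci["camera_from_world"])
    r=np.stack([(U-K[0,2])/K[0,0],-(V-K[1,2])/K[1,1],-np.ones(d.shape)],-1)*d[...,None]
    P=r@T[:3,:3].T+T[:3,3]
    m=(P[...,2]>.07)&(P[...,2]<.2)&(abs(P[...,0]-.66)<.06)&(abs(P[...,1]+.03)<.06)
    blk=m&(p.sum(2)<110)
    Q=P[blk];print("black",blk.sum(),Q.min(0),Q.max(0))
    st=P[m&~blk];print("rod",st.mean(0))
    o=Q[np.argsort(Q[:,2])];print(np.histogram(Q[:,2],bins=np.arange(.09,.2,.005)))
    ax=st[:,:2].mean(0);dr=np.linalg.norm(Q[:,:2]-ax,axis=1);i=np.argsort(-dr)[:12];print(np.c_[Q[i],dr[i],U[blk][i],V[blk][i]].round(4))
E
```

```text
comp 197 [311.2284264   86.44670051]
w2 port [0.58559114 0.03210036 0.039     ]
black 473 [ 0.66005022 -0.04618894  0.0711767 ] [ 0.68996445 -0.02653144  0.17394992]
rod [ 0.67901796 -0.0359153   0.16374051]
(array([  0,   2,  17, 116, 296,  11,   0,   3,   0,   2,   0,   3,   3,
         1,   4,   0,  12,   0,   0,   0,   0,   0]), array([0.09 , 0.095, 0.1  , 0.105, 0.11 , 0.115, 0.12 , 0.125, 0.13 ,
       0.135, 0.14 , 0.145, 0.15 , 0.155, 0.16 , 0.165, 0.17 , 0.175,
       0.18 , 0.185, 0.19 , 0.195, 0.2  ]))
[[ 6.612e-01 -2.780e-02  1.054e-01  1.950e-02  4.040e+02  1.520e+02]
 [ 6.604e-01 -3.020e-02  1.054e-01  1.940e-02  4.030e+02  1.550e+02]
 [ 6.601e-01 -3.170e-02  1.073e-01  1.940e-02  4.030e+02  1.570e+02]
 [ 6.603e-01 -3.100e-02  1.059e-01  1.930e-02  4.030e+02  1.560e+02]
 [ 6.612e-01 -2.860e-02  1.057e-01  1.930e-02  4.040e+02  1.530e+02]
 [ 6.611e-01 -2.940e-02  1.063e-01  1.910e-02  4.040e+02  1.540e+02]
 [ 6.609e-01 -3.010e-02  1.071e-01  1.900e-02  4.040e+02  1.550e+02]
 [ 6.608e-01 -3.090e-02  1.076e-01  1.890e-02  4.040e+02  1.560e+02]
 [ 6.618e-01 -2.860e-02  1.06
[... 913 characters left out ...]
.550e+02]
 [ 6.617e-01 -2.880e-02  1.071e-01  1.820e-02  3.630e+02  3.530e+02]
 [ 6.615e-01 -3.070e-02  1.062e-01  1.810e-02  3.620e+02  3.540e+02]
 [ 6.626e-01 -2.830e-02  1.074e-01  1.750e-02  3.640e+02  3.530e+02]
 [ 6.622e-01 -3.000e-02  1.068e-01  1.740e-02  3.630e+02  3.540e+02]
 [ 6.623e-01 -3.050e-02  1.078e-01  1.730e-02  3.630e+02  3.550e+02]
 [ 6.631e-01 -2.960e-02  1.070e-01  1.670e-02  3.640e+02  3.540e+02]
 [ 6.632e-01 -3.020e-02  1.077e-01  1.640e-02  3.640e+02  3.550e+02]
 [ 6.630e-01 -3.230e-02  1.065e-01  1.630e-02  3.630e+02  3.560e+02]
 [ 6.638e-01 -2.900e-02  1.074e-01  1.610e-02  3.650e+02  3.540e+02]
 [ 6.646e-01 -2.850e-02  1.078e-01  1.550e-02  3.660e+02  3.540e+02]]
```

step_arm([
  {"jaw":-1,"x":0,"y":0,"z":-5,"ax":-1.5,"ay":0,"az":0},
  {"jaw":-1,"x":0,"y":0,"z":-5,"ax":-1.5,"ay":0,"az":0},
  {"jaw":-1,"x":0,"y":0,"z":0,"ax":0,"ay":0,"az":0},
])

```text
t: 2.68
position: [0.5492, 0.183, 0.2632]
eef_rot: [0.338, 0.617, -0.347, 0.62]
ft_force: [0.0, -0.4, 0.2]
finger_gap: 0.995
```

```bash
python3 - <<'E'
from h import *
import pickle
s=state();print(s["t"],s["position"],s["joint_positions"],R.from_quat(s["eef_rot"]).as_matrix().round(3))
p,d,ci=grab("wrist");pickle.dump((p,d,ci),open("w4.pkl","wb"));
u,v=pix(ci,[.525,.296,.041]).astype(int);print(u,v)
u0=max(u-80,0);v0=max(v-70,0)
c=p[v0:v0+150,u0:u0+160];cv2.imwrite("pics/w4.png",cv2.resize(c,None,fx=5,fy=4,interpolation=cv2.INTER_CUBIC)[:,:,::-1]);print(u0,v0)
E
```

```text
2.675 [0.54916667 0.18300186 0.26321504] [ 0.20937182  0.26233261  1.39525716 -0.01181847  1.49016817 -0.34873786] [[-0.004  0.848  0.53 ]
 [-0.013  0.53  -0.848]
 [-1.    -0.01   0.009]]
368 75
288 5
```

View pics/w4.png

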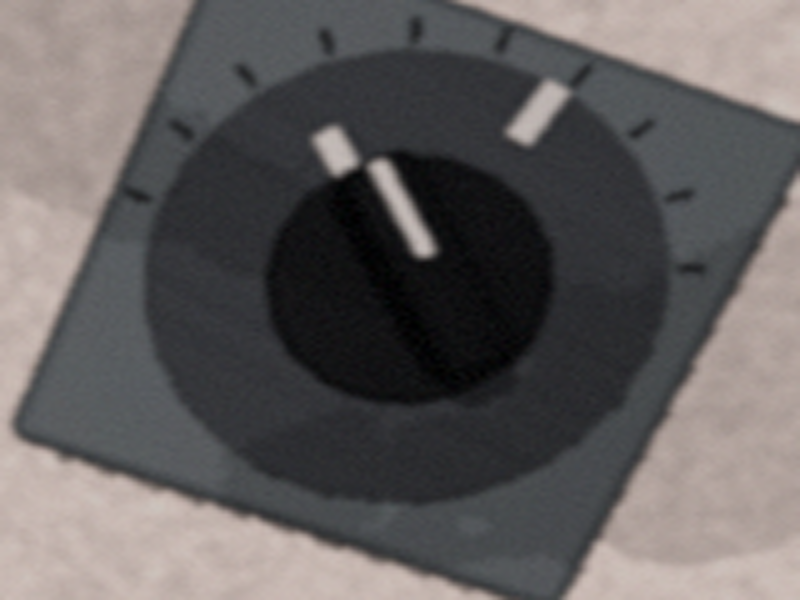

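Clear dial view. In full-image pixels, the pointer tip is at (353,38.2), the mark's inner end at (392,40) and the ring centre at about (369.3,73.9).

```bash
python3 - <<'E'
from h import *
import pickle
p,d,ci=pickle.load(open("w4.pkl","rb"))
W=lambda a,b,z=.041:world(ci,288+a/5,5+b/4,z)[:2]
c=W(406,275)
E=np.array([W(145,265),W(668,270),W(415,48),W(400,503)]);print("ring ctr",c,(E[0]+E[1])/2,(E[2]+E[3])/2)
t=W(323,134);m=W(520,138);mo=W(557,88);b1=W(378,163,.08);b2=W(425,255,.08)
an=lambda v:np.degrees(np.arctan2(v[1],v[0]))
# solve centre from tip/mark radii too
print("tip",an(t-c),np.linalg.norm(t-c),"mark",an(m-c),np.linalg.norm(m-c),"markbar dir",an(mo-m),"bar line",an(b1-b2))
for q in[(390,70),(369,60),(369,80),(355,45),(392,38)]: print(q,dworld(ci,*q,d[q[1],q[0]]))
s=state();M=R.from_quat(s["eef_rot"]).as_matrix();print("yaw y",an(M[:2,1]),"z",an(M[:2,2]))
cv=np.array([.525,.2965]);
print("delta tool(cm) to c at z.12:",100*M.T@(np.r_[c,.12]-s["position"]))
E
```

```text
ring ctr [0.52492575 0.29811126] [0.52405455 0.29948508] [0.52630032 0.2964806 ]
tip 150.53380182872965 0.033999418513692044 mark 87.80339574361552 0.035100576480875716 markbar dir 91.10878499924753 bar line 147.6929886403324
(390, 70) [0.53928789 0.31049577 0.04442499]
(369, 60) [0.51752857 0.30175786 0.07836905]
(369, 80) [0.52637817 0.28914204 0.07590664]
(355, 45) [0.50017568 0.31141135 0.04146802]
(392, 38) [0.52558409 0.33437531 0.04024757]
yaw y 31.911423366173995 z -58.08245440285821
delta tool(cm) to c at z.12: [ 14.15345311   4.17230457 -11.4012598 ]
```

step_arm([
  {"jaw":-1,"x":4,"y":1.4,"z":-3.8,"ax":-1.8,"ay":0,"az":0},
  {"jaw":-1,"x":4,"y":2,"z":-3.5,"ax":-1.8,"ay":0,"az":0},
  {"jaw":-1,"x":4,"y":2.5,"z":-3.2,"ax":-1.8,"ay":0,"az":0},
  {"jaw":-1,"x":0,"y":0,"z":0,"ax":0,"ay":0,"az":0},
])

```text
t: 3.22
position: [0.5343, 0.289, 0.1388]
eef_rot: [0.185, 0.677, -0.198, 0.684]
ft_force: [-0.3, -0.4, 0.5]
finger_gap: 0.994
```

```bash
cat > goto.py <<'E'
from h import *
import sys
# usage: goto.py x y z yaw_of_tool_y(deg): prints tool-frame shift (cm) and turn (5deg units)
x,y,z,a=map(float,sys.argv[1:5])
s=state();M=R.from_quat(s["eef_rot"]).as_matrix();c,n=np.cos(np.radians(a)),np.sin(np.radians(a))
G=np.array([[0,c,n],[0,n,-c],[-1,0,0]])
print("t",s["t"],"pos",s["position"].round(4),"yaw",np.degrees(np.arctan2(M[1,1],M[0,1])).round(2),"F",s["ft_force"].round(1),"gap",s["finger_gap"].round(3),"q6",s["joint_positions"][5].round(2))
print("shift cm",(100*M.T@(np.r_[x,y,z]-s["position"])).round(2),"turn",(np.degrees(R.from_matrix(M.T@G).as_rotvec())/5).round(2))
E
python3 goto.py .525 .298 .1 59
```

```text
Traceback (most recent call last):
  File "goto.py", line 7, in <module>
    print("t",s["t"],"pos",s["position"].round(4),"yaw",np.degrees(np.arctan2(M[1,1],M[0,1])).round(2),"F",s["ft_force"].round(1),"gap",s["finger_gap"].round(3),"q6",s["joint_positions"][5].round(2))
                                                                                                                                        ^^^^^^^^^^^^^^^^^^^^^
AttributeError: 'float' object has no attribute 'round'
```

```bash
sed -i 's/s\["finger_gap"\].round(3)/round(s["finger_gap"],3)/' goto.py
python3 goto.py .525 .298 .1 59
```

```text
t 3.225 pos [0.5343 0.289  0.1388] yaw 58.6 F [-0.3 -0.4  0.5] gap 0.994 q6 -0.62
shift cm [ 3.86  0.34 -1.32] turn [-0.08  0.17  0.17]
```

step_arm([
  {"jaw":-1,"x":2,"y":0.3,"z":-1.3,"ax":-0.1,"ay":0.2,"az":0.2},
  {"jaw":-1,"x":0,"y":0,"z":0,"ax":0,"ay":0,"az":0},
])

```text
t: 3.48
position: [0.529, 0.2934, 0.1192]
eef_rot: [0.192, 0.68, -0.19, 0.682]
ft_force: [-0.2, -1.0, 0.3]
finger_gap: 1.0
```

```bash
python3 - <<'E'
from h import *
p,d,ci=grab("wrist")
K=ci["mtx"];T=np.linalg.inv(ci["camera_from_world"]);V,U=np.mgrid[:480,:640]
P=(np.stack([(U-K[0,2])/K[0,0],-(V-K[1,2])/K[1,1],-np.ones(d.shape)],-1)*d[...,None])@T[:3,:3].T+T[:3,3]
m=(d>0)&(P[...,2]>.07)&(P[...,2]<.09)&(np.hypot(P[...,0]-.525,P[...,1]-.298)<.04)
n,l,st,ce=cv2.connectedComponentsWithStats(m.astype(np.uint8));k=1+st[1:,4].argmax();Q=P[l==k]
print(len(Q),Q.mean(0),Q[:,2].max());(cx,cy),(w,h),a=cv2.minAreaRect((Q[:,:2]*1000).astype(np.float32));print(cx,cy,w,h,a)
E
python3 goto.py .525 .298 .068 59
```

```text
1920 [0.52401002 0.29846201 0.0782595 ] 0.08102754940742218
525.648681640625 297.5557556152344 14.004204750061035 45.88197326660156 59.30459213256836
t 3.525 pos [0.5309 0.2937 0.1207] yaw 58.66 F [0.5 0.  0.1] gap 0.996 q6 -0.63
shift cm [ 5.27  0.02 -0.75] turn [-0.07  0.05 -0.07]
```

step_arm([
  {"jaw":-1,"x":1.5,"y":0,"z":-0.8,"ax":0,"ay":0,"az":0},
  {"jaw":-1,"x":1.5,"y":0,"z":-0.3,"ax":0,"ay":0,"az":0},
  {"jaw":-1,"x":0,"y":0,"z":0,"ax":0,"ay":0,"az":0},
])

```text
t: 3.9
position: [0.5246, 0.298, 0.0916]
eef_rot: [0.195, 0.677, -0.19, 0.684]
ft_force: [0.0, 0.6, 0.0]
finger_gap: 1.001
```

```bash
python3 goto.py .5256 .2976 .07 59.3
```

```text
t 3.9 pos [0.5246 0.298  0.0916] yaw 58.41 F [0.  0.6 0. ] gap 1.001 q6 -0.62
shift cm [ 2.16 -0.01  0.09] turn [-0.18  0.1  -0.11]
```

Descend, then close.

step_arm([
  {"jaw":-1,"x":1.3,"y":0,"z":0.1,"ax":-0.2,"ay":0.1,"az":-0.1},
  {"jaw":-1,"x":0.8,"y":0,"z":0,"ax":0,"ay":0,"az":0},
  {"jaw":-1,"x":0,"y":0,"z":0,"ax":0,"ay":0,"az":0},
  {"jaw":0.4,"x":0,"y":0,"z":0,"ax":0,"ay":0,"az":0},
  {"jaw":1,"x":0,"y":0,"z":0,"ax":0,"ay":0,"az":0},
  {"jaw":1,"x":0,"y":0,"z":0,"ax":0,"ay":0,"az":0},
  {"jaw":1,"x":0,"y":0,"z":0,"ax":0,"ay":0,"az":0},
])

```text
t: 4.78
position: [0.5266, 0.2982, 0.0699]
eef_rot: [0.186, 0.682, -0.185, 0.683]
ft_force: [-0.2, 0.8, -0.4]
finger_gap: 0.142
```

```bash
python3 goto.py .5256 .2976 .07 0
```

```text
t 4.775 pos [0.5266 0.2982 0.0699] yaw 59.52 F [-0.2  0.8 -0.4] gap 0.142 q6 -0.64
shift cm [-0.01 -0.1  -0.06] turn [11.9   0.   -0.02]
```

step_arm([
  {"jaw":1,"x":0,"y":0,"z":0,"ax":1.5,"ay":0,"az":0},
  {"jaw":1,"x":0,"y":0,"z":0,"ax":1.5,"ay":0,"az":0},
  {"jaw":1,"x":0,"y":0,"z":0,"ax":1.5,"ay":0,"az":0},
  {"jaw":1,"x":0,"y":0,"z":0,"ax":1.5,"ay":0,"az":0},
  {"jaw":1,"x":0,"y":0,"z":0,"ax":1.5,"ay":0,"az":0},
  {"jaw":1,"x":0,"y":0,"z":0,"ax":1.5,"ay":0,"az":0},
  {"jaw":1,"x":0,"y":0,"z":0,"ax":1.5,"ay":0,"az":0},
  {"jaw":1,"x":0,"y":0,"z":0,"ax":0,"ay":0,"az":0},
])

```text
t: 5.78
position: [0.5271, 0.2984, 0.0714]
eef_rot: [0.478, 0.522, -0.475, 0.523]
ft_force: [0.2, 0.3, 0.4]
finger_gap: -0.001
```

```bash
python3 goto.py .5256 .2976 .07 -1
```

```text
t 5.775 pos [0.5271 0.2984 0.0714] yaw 5.36 F [0.2 0.3 0.4] gap -0.001 q6 0.31
shift cm [ 0.14 -0.16  0.07] turn [ 1.27 -0.02 -0.05]
```

The gap now reads 0, so I need to see what happened.

```bash
python3 - <<'E'
from h import *
a,d,ci=grab("wrist");b,d2,c2=grab("side")
K=ci["mtx"];T=np.linalg.inv(ci["camera_from_world"]);V,U=np.mgrid[:480,:640]
P=(np.stack([(U-K[0,2])/K[0,0],-(V-K[1,2])/K[1,1],-np.ones(d.shape)],-1)*d[...,None])@T[:3,:3].T+T[:3,3]
A=a[200:440,200:440];B=cv2.resize(b[240:380,220:360],(480,480))
cv2.imwrite("pics/d1.png",np.hstack([cv2.resize(A,(300,480)) if 0 else cv2.resize(A,(320,480)),B])[:,:,::-1])
E
```

```text
(no output)
```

View pics/d1.png

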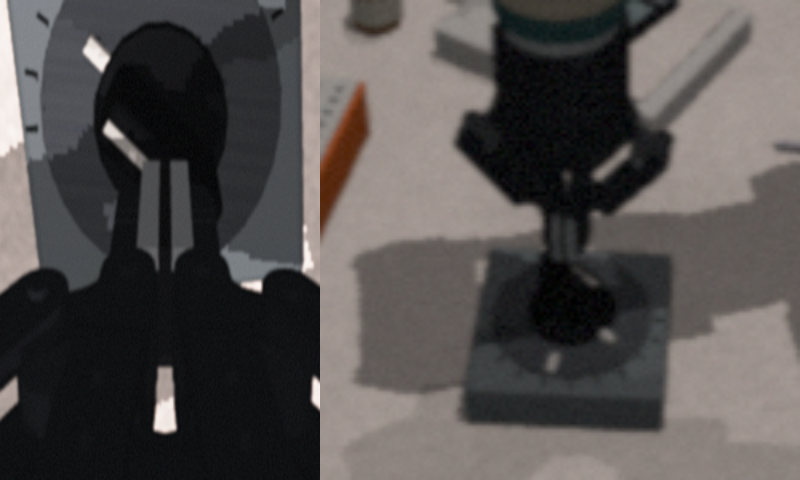

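The dial has not moved. The fingers shut without the bar between them. I'll measure where the fingertips are by depth.

```bash
python3 - <<'E'
from h import *
s=state();M=R.from_quat(s["eef_rot"]).as_matrix()
a,d,ci=grab("wrist")
K=ci["mtx"];T=np.linalg.inv(ci["camera_from_world"]);V,U=np.mgrid[:480,:640]
P=(np.stack([(U-K[0,2])/K[0,0],-(V-K[1,2])/K[1,1],-np.ones(d.shape)],-1)*d[...,None])@T[:3,:3].T+T[:3,3]
print(s["position"],T[:3,3])
for v in range(230,350,8):
    print(v,[(P[v,u].round(3).tolist(),((P[v,u]-s["position"])@M).round(3).tolist(),int(a[v,u].sum())) for u in(314,336)])
m=(d>0)&(P[...,2]>.07)&(P[...,2]<.084)&(np.hypot(P[...,0]-.5256,P[...,1]-.2976)<.03)
print(m.sum(),P[m].min(0),P[m].max(0))
E
```

```text
[0.52714169 0.29840728 0.07133324] [0.51993759 0.36932604 0.23342255]
230 [([0.521, 0.314, 0.044], [0.027, -0.005, -0.017], 80), ([0.532, 0.316, 0.046], [0.026, 0.007, -0.017], 74)]
238 [([0.521, 0.31, 0.044], [0.027, -0.005, -0.012], 29), ([0.533, 0.312, 0.046], [0.025, 0.007, -0.013], 65)]
246 [([0.522, 0.308, 0.051], [0.02, -0.005, -0.01], 34), ([0.533, 0.307, 0.045], [0.026, 0.007, -0.008], 34)]
254 [([0.522, 0.308, 0.063], [0.009, -0.004, -0.01], 11), ([0.534, 0.303, 0.045], [0.027, 0.007, -0.003], 36)]
262 [([0.522, 0.308, 0.073], [-0.001, -0.004, -0.01], 31), ([0.534, 0.301, 0.052], [0.019, 0.007, -0.002], 5)]
270 [([0.522, 0.306, 0.078], [-0.007, -0.004, -0.008], 36), ([0.533, 0.301, 0.064], [0.008, 0.006, -0.002], 24)]
278 [([0.523, 0.302, 0.078], [-0.007, -0.004, -0.004], 44), ([0.533, 0.302, 0.075], [-0.004, 0.006, -0.003], 28)]
286 [([0.523, 0.309, 0.101], [-0.03, -0.003, -0.011], 236), ([0.531, 0.309, 0.099], [-0.028, 0.005, -0.01], 235)]
294 [([0.523, 0.309, 0.108], [-0.036, -0.003, -0.011], 234), ([0.531, 0.309, 0.107], [-0.036, 0.005, -0.011], 237)]
302 [([0.523, 0.309, 0.113], [-0.042, -0.003, -0.011], 230), ([0.531, 0.309, 0.114], [-0.042, 0.005, -0.011], 233)]
310 [([0.523, 0.309, 0.119], [-0.048, -0.003, -0.011], 234), ([0.53, 0.31, 0.12], [-0.049, 0.004, -0.011], 230)]
318 [([0.523, 0.309, 0.125], [-0.053, -0.003, -0.011], 235), ([0.53, 0.309, 0.125], [-0.053, 0.004, -0.011], 228)]
326 [([0.523, 0.308, 0.129], [-0.057, -0.003, -0.01], 295), ([0.53, 0.311, 0.132], [-0.061, 0.004, -0.012], 184)]
334 [([0.523, 0.309, 0.135], [-0.063, -0.003, -0.011], 52), ([0.53, 0.31, 0.136], [-0.065, 0.004, -0.012], 43)]
342 [([0.523, 0.309, 0.14], [-0.068, -0.002, -0.011], 52), ([0.53, 0.31, 0.14], [-0.068, 0.004, -0.011], 52)]
1779 [0.50397461 0.28886775 0.07000151] [0.54795263 0.3139604  0.08098232]
```

The fingertips, shut, are really about 28 mm behind the reported TCP (tips at z ≈ 0.099 against a reported 0.071). They closed above the bar and touched nothing. From here I'll count tip z = reported z + 0.028 and re-grip lower.

step_arm([
  {"jaw":-1,"x":-0.5,"y":0,"z":0,"ax":-1.6,"ay":0,"az":0},
  {"jaw":-1,"x":0,"y":0,"z":0,"ax":-1.9,"ay":0,"az":0},
  {"jaw":-1,"x":0,"y":0,"z":0,"ax":-1.9,"ay":0,"az":0},
  {"jaw":-1,"x":0,"y":0,"z":0,"ax":-1.9,"ay":0,"az":0},
  {"jaw":-1,"x":0,"y":0,"z":0,"ax":-1.9,"ay":0,"az":0},
  {"jaw":-1,"x":0,"y":0,"z":0,"ax":-1.9,"ay":0,"az":0},
  {"jaw":-1,"x":0,"y":0,"z":0,"ax":0,"ay":0,"az":0},
])

```text
t: 6.8
position: [0.527, 0.2984, 0.0766]
eef_rot: [0.165, 0.687, -0.163, 0.689]
ft_force: [-0.2, 0.1, 0.3]
finger_gap: 1.003
```

```bash
python3 goto.py .5256 .2976 .028 59.3
```

```text
t 6.8 pos [0.527  0.2984 0.0766] yaw 63.15 F [-0.2  0.1  0.3] gap 1.003 q6 -0.7
shift cm [ 4.86 -0.15 -0.11] turn [ 0.77  0.03 -0.04]
```

step_arm([
  {"jaw":-1,"x":1.8,"y":-0.15,"z":-0.1,"ax":0.8,"ay":0,"az":0},
  {"jaw":-1,"x":1.5,"y":0,"z":0,"ax":0,"ay":0,"az":0},
  {"jaw":-1,"x":1,"y":0,"z":0,"ax":0,"ay":0,"az":0},
  {"jaw":-1,"x":0.6,"y":0,"z":0,"ax":0,"ay":0,"az":0},
  {"jaw":-1,"x":0,"y":0,"z":0,"ax":0,"ay":0,"az":0},
])

```text
t: 7.42
position: [0.5265, 0.298, 0.0259]
eef_rot: [0.191, 0.68, -0.189, 0.683]
ft_force: [0.0, 0.4, 0.5]
finger_gap: 1.0
```

```bash
python3 goto.py .5256 .2976 .028 59.3
```

```text
t 7.425 pos [0.5265 0.298  0.0259] yaw 58.85 F [0.  0.4 0.5] gap 1.0 q6 -0.63
shift cm [-0.21 -0.07 -0.06] turn [-0.09  0.04 -0.05]
```

step_arm([
  {"jaw":0,"x":-0.3,"y":-0.05,"z":-0.05,"ax":0,"ay":0,"az":0},
  {"jaw":1,"x":0,"y":0,"z":0,"ax":0,"ay":0,"az":0},
  {"jaw":1,"x":0,"y":0,"z":0,"ax":0,"ay":0,"az":0},
  {"jaw":1,"x":0,"y":0,"z":0,"ax":0,"ay":0,"az":0},
  {"jaw":1,"x":0,"y":0,"z":0,"ax":0,"ay":0,"az":0},
  {"jaw":1,"x":0,"y":0,"z":0,"ax":0,"ay":0,"az":0},
])

```text
t: 8.18
position: [0.5264, 0.2975, 0.0308]
eef_rot: [0.191, 0.679, -0.188, 0.683]
ft_force: [0.3, -0.8, 0.1]
finger_gap: 0.155
```

```bash
python3 goto.py .5256 .2976 .028 -1
```

```text
t 8.175 pos [0.5264 0.2975 0.0308] yaw 58.88 F [ 0.3 -0.8  0.1] gap 0.155 q6 -0.63
shift cm [ 0.28 -0.03 -0.07] turn [11.98  0.02 -0.09]
```

step_arm([
  {"jaw":1,"x":0,"y":0,"z":0,"ax":1.6,"ay":0,"az":0},
  {"jaw":1,"x":0,"y":0,"z":0,"ax":1.6,"ay":0,"az":0},
  {"jaw":1,"x":0,"y":0,"z":0,"ax":1.6,"ay":0,"az":0},
  {"jaw":1,"x":0,"y":0,"z":0,"ax":1.6,"ay":0,"az":0},
  {"jaw":1,"x":0,"y":0,"z":0,"ax":1.6,"ay":0,"az":0},
  {"jaw":1,"x":0,"y":0,"z":0,"ax":1.6,"ay":0,"az":0},
  {"jaw":1,"x":0,"y":0,"z":0,"ax":1.6,"ay":0,"az":0},
  {"jaw":1,"x":0,"y":0,"z":0,"ax":0,"ay":0,"az":0},
])

```text
t: 9.18
position: [0.5259, 0.2971, 0.0307]
eef_rot: [0.496, 0.504, -0.493, 0.507]
ft_force: [0.0, 0.2, 0.9]
finger_gap: 0.154
```

```bash
python3 goto.py .5256 .2976 .028 -1
```

```text
t 9.175 pos [0.5259 0.2971 0.0307] yaw 1.21 F [0.  0.2 0.9] gap 0.154 q6 0.38
shift cm [ 0.27 -0.03 -0.05] turn [ 0.44 -0.01 -0.07]
```

```bash
cat > chk.py <<'E'
from h import *
p,d,ci=grab("wrist")
K=ci["mtx"];V,U=np.mgrid[:480,:640];m=(p.min(2)>120).astype(np.uint8)
n,l,st,ce=cv2.connectedComponentsWithStats(m)
for k in range(1,n):
    if st[k,4]<8: continue
    w=world(ci,*ce[k],.041)[:2]-[.5257,.2976];r=np.hypot(*w)
    if .015<r<.055 and st[k,4]<900: print(st[k],"r",r.round(4),"ang",np.degrees(np.arctan2(w[1],w[0])).round(1))
u,v=pix(ci,[.5257,.335,.041]).astype(int)
cv2.imwrite("pics/chk.png",cv2.resize(p[max(v-50,0):v+50,u-60:u+60],None,fx=5,fy=5)[:,:,::-1])
E
python3 chk.py
```

```text
[317 177  15  55 736] r 0.038 ang 90.3
[321 320   5   8  16] r 0.0167 ang -89.5
[321 329   3   4   8] r 0.0205 ang -89.6
```

View pics/chk.png

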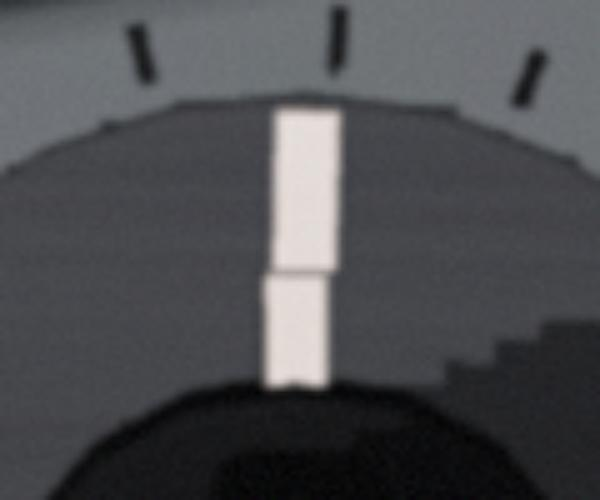

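The pointer lines up with the mark: in the crop the two white bars join at (300,270), offset about 1 mm. Now release, rise and travel to the loupe.

step_arm([
  {"jaw":-1,"x":0,"y":0,"z":0,"ax":0,"ay":0,"az":0},
  {"jaw":-1,"x":0,"y":0,"z":0,"ax":0,"ay":0,"az":0},
  {"jaw":-1,"x":0,"y":0,"z":0,"ax":0,"ay":0,"az":0},
  {"jaw":-1,"x":-2,"y":0,"z":0,"ax":0,"ay":0,"az":0},
  {"jaw":-1,"x":-5,"y":0,"z":0,"ax":0,"ay":0,"az":0},
  {"jaw":-1,"x":-6,"y":0,"z":0,"ax":0,"ay":0,"az":0},
  {"jaw":-1,"x":-6,"y":0,"z":0,"ax":0,"ay":0,"az":0},
  {"jaw":-1,"x":0,"y":0,"z":0,"ax":0,"ay":0,"az":0},
])

```text
t: 10.22
position: [0.525, 0.2973, 0.2254]
eef_rot: [0.495, 0.506, -0.492, 0.508]
ft_force: [0.4, 0.4, -0.4]
finger_gap: 1.001
```

```bash
python3 chk.py; python3 goto.py .469 -.29 .2 -100.5
```

```text
[321 146   7  25 153] r 0.0383 ang 90.4
t 10.275 pos [0.5232 0.2965 0.2223] yaw 1.52 F [ 0.2 -0.3 -0.3] gap 1.001 q6 0.37
shift cm [ 2.3  -6.98 58.48] turn [ 2.04e+01  1.00e-02 -1.00e-02]
```

step_arm([
  {"jaw":-1,"x":0,"y":-0.6,"z":6,"ax":2,"ay":0,"az":0},
  {"jaw":-1,"x":0,"y":0.4,"z":6,"ax":2,"ay":0,"az":0},
  {"jaw":-1,"x":0,"y":1.4,"z":5.8,"ax":2,"ay":0,"az":0},
  {"jaw":-1,"x":0,"y":2.4,"z":5.5,"ax":2,"ay":0,"az":0},
  {"jaw":-1,"x":0,"y":3.3,"z":5,"ax":2,"ay":0,"az":0},
  {"jaw":-1,"x":0,"y":4.1,"z":4.3,"ax":2,"ay":0,"az":0},
  {"jaw":-1,"x":0,"y":4.8,"z":3.5,"ax":2,"ay":0,"az":0},
  {"jaw":-1,"x":0,"y":5.3,"z":2.7,"ax":2,"ay":0,"az":0},
])

```text
t: 11.28
position: [0.4665, -0.1878, 0.2072]
eef_rot: [-0.696, -0.06, 0.713, -0.057]
ft_force: [0.7, 0.3, -1.1]
finger_gap: 0.997
```

```bash
python3 goto.py .469 -.29 .2 -100.5
```

```text
t 11.275 pos [ 0.4665 -0.1878  0.2072] yaw -80.49 F [ 0.7  0.3 -1.1] gap 0.997 q6 0.89
shift cm [ 0.69 10.12  1.43] turn [4.   0.28 0.03]
```

step_arm([
  {"jaw":-1,"x":0,"y":5,"z":0.7,"ax":2,"ay":0.2,"az":0},
  {"jaw":-1,"x":0,"y":5,"z":-0.2,"ax":2,"ay":0.1,"az":0},
  {"jaw":-1,"x":0,"y":0,"z":0,"ax":0,"ay":0,"az":0},
])

```text
t: 11.65
position: [0.4648, -0.2937, 0.1997]
eef_rot: [-0.701, 0.068, 0.706, 0.074]
ft_force: [-0.1, 0.4, -1.2]
finger_gap: 1.002
```

```bash
cat > lp.py <<'E'
from h import *
p,d,ci=grab("wrist")
K=ci["mtx"];T=np.linalg.inv(ci["camera_from_world"]);V,U=np.mgrid[:480,:640]
P=(np.stack([(U-K[0,2])/K[0,0],-(V-K[1,2])/K[1,1],-np.ones(d.shape)],-1)*d[...,None])@T[:3,:3].T+T[:3,3]
m=(d>0)&(P[...,2]>.038)&(P[...,2]<.06)&(P[...,0]>.37)&(P[...,0]<.6)&(abs(P[...,1]+.29)<.065)
h=m&(p.sum(2)<150)&(P[...,2]>.044)
n,l,st,ce=cv2.connectedComponentsWithStats(h.astype(np.uint8));k=1+st[1:,4].argmax();Q=P[l==k]
print("handle",len(Q),np.median(Q[:,2]));print(cv2.minAreaRect((Q[:,:2]*1000).astype(np.float32)))
vx,vy,x0,y0=cv2.fitLine(Q[:,:2].astype(np.float32),2,0,.01,.01).ravel();print("line",np.degrees(np.arctan(vy/vx)),x0,y0)
r=P[m&(p.sum(2)>150)];r=r[r[:,0]>.5];print("rim",r.min(0),r.max(0),cv2.minEnclosingCircle((r[:,:2]*1000).astype(np.float32)))
E
python3 lp.py; python3 goto.py .469 -.29 .12 -100.5
```

```text
handle 2000 0.04960783428125068
((447.38482666015625, -288.1893005371094), (15.36879825592041, 99.90637969970703), 79.43804931640625)
line -10.421265 0.4500421 -0.28872168
rim [ 0.50004    -0.34158659  0.03929602] [ 0.57915305 -0.27055354  0.04787623] ((539.2960205078125, -303.7668151855469), 40.41419982910156)
t 11.7 pos [ 0.4645 -0.2915  0.1996] yaw -101.4 F [-0.9  0.2 -0.6] gap 0.999 q6 1.08
shift cm [ 7.96 -0.16 -0.48] turn [-0.18  0.1   0.12]
```

step_arm([
  {"jaw":-1,"x":5,"y":-0.1,"z":-0.6,"ax":-0.2,"ay":0.1,"az":0.1},
  {"jaw":-1,"x":5,"y":0,"z":0,"ax":0,"ay":0,"az":0},
  {"jaw":-1,"x":3,"y":0,"z":0,"ax":0,"ay":0,"az":0},
  {"jaw":-1,"x":0,"y":0,"z":0,"ax":0,"ay":0,"az":0},
])

```text
t: 12.2
position: [0.4683, -0.2837, 0.0633]
eef_rot: [-0.703, 0.058, 0.706, 0.064]
ft_force: [-0.2, 0.5, -0.3]
finger_gap: 0.998
```

```bash
python3 lp.py; python3 goto.py .4705 -.2925 .0 -100.4
```

```text
handle 5298 0.04962470060679772
((447.24078369140625, -287.91473388671875), (15.555231094360352, 100.72084045410156), 79.32952117919922)
line -10.495087 0.45193997 -0.2887344
rim [ 0.50001828 -0.34161428  0.03947696] [ 0.57928051 -0.2703486   0.04813367] ((538.9879150390625, -304.1532287597656), 40.785430908203125)
t 12.25 pos [ 0.4693 -0.2845  0.0647] yaw -99.93 F [ 0.   0.9 -0.1] gap 1.001 q6 1.07
shift cm [ 6.46  0.81 -0.28] turn [0.09 0.04 0.07]
```

step_arm([
  {"jaw":-1,"x":1.5,"y":0.8,"z":-0.3,"ax":0.1,"ay":0,"az":0.1},
  {"jaw":-1,"x":2,"y":0,"z":0,"ax":0,"ay":0,"az":0},
  {"jaw":-1,"x":1.5,"y":0,"z":0,"ax":0,"ay":0,"az":0},
  {"jaw":-1,"x":1,"y":0,"z":0,"ax":0,"ay":0,"az":0},
  {"jaw":-1,"x":0,"y":0,"z":0,"ax":0,"ay":0,"az":0},
])

```text
t: 12.88
position: [0.4748, -0.2958, 0.006]
eef_rot: [0.706, -0.067, -0.703, -0.06]
ft_force: [-0.4, 0.4, -0.5]
finger_gap: 1.002
```

```bash
python3 goto.py .4705 -.2925 .0 -100.4
```

```text
t 12.875 pos [ 0.4748 -0.2958  0.006 ] yaw -100.34 F [-0.4  0.4 -0.5] gap 1.002 q6 1.08
shift cm [ 0.6  -0.25  0.49] turn [ 0.01 -0.06 -0.1 ]
```

step_arm([
  {"jaw":-1,"x":0.5,"y":-0.25,"z":0.5,"ax":0,"ay":-0.1,"az":-0.1},
  {"jaw":-1,"x":0,"y":0,"z":0,"ax":0,"ay":0,"az":0},
])

```text
t: 13.12
position: [0.4705, -0.2927, 0.0014]
eef_rot: [-0.703, 0.064, 0.705, 0.064]
ft_force: [-0.5, 0.4, 0.6]
finger_gap: 1.001
```

```bash
python3 goto.py .4705 -.2925 .0 -100.4
```

```text
t 13.125 pos [ 0.4705 -0.2927  0.0014] yaw -100.35 F [-0.5  0.4  0.6] gap 1.001 q6 1.07
shift cm [ 0.14 -0.02  0.01] turn [ 0.01  0.03 -0.  ]
```

step_arm([
  {"jaw":0,"x":0,"y":0,"z":0,"ax":0,"ay":0,"az":0},
  {"jaw":1,"x":0,"y":0,"z":0,"ax":0,"ay":0,"az":0},
  {"jaw":1,"x":0,"y":0,"z":0,"ax":0,"ay":0,"az":0},
  {"jaw":1,"x":0,"y":0,"z":0,"ax":0,"ay":0,"az":0},
  {"jaw":1,"x":0,"y":0,"z":0,"ax":0,"ay":0,"az":0},
  {"jaw":1,"x":0,"y":0,"z":0,"ax":0,"ay":0,"az":0},
  {"jaw":1,"x":-1.5,"y":0,"z":0,"ax":0,"ay":0,"az":0},
  {"jaw":1,"x":0,"y":0,"z":0,"ax":0,"ay":0,"az":0},
])

```text
t: 14.12
position: [0.4713, -0.2933, 0.0184]
eef_rot: [-0.704, 0.064, 0.705, 0.063]
ft_force: [-0.2, 0.3, -0.6]
finger_gap: 0.174
```

```bash
python3 goto.py .4705 -.2925 .0 -100.4;cat > lz.py <<'E'
from h import *
s=state();M=R.from_quat(s["eef_rot"]).as_matrix()
p,d,ci=grab("wrist")
K=ci["mtx"];T=np.linalg.inv(ci["camera_from_world"]);V,U=np.mgrid[:480,:640]
P=(np.stack([(U-K[0,2])/K[0,0],-(V-K[1,2])/K[1,1],-np.ones(d.shape)],-1)*d[...,None])@T[:3,:3].T+T[:3,3]
L=(P-s["position"])@M   # tool frame
# loupe slab: expected lens ~ 75mm along tool -z, top near tool x about -.045..-.02
m=(d>0)&(L[...,2]<-.025)&(L[...,2]>-.125)&(abs(L[...,1])<.05)&(L[...,0]>-.065)&(L[...,0]<-.015)
n,l,st,ce=cv2.connectedComponentsWithStats(m.astype(np.uint8));k=1+st[1:,4].argmax();Q=P[l==k];q=L[l==k]
rim=Q[q[:,2]<-.04];rl=q[q[:,2]<-.04]
print(len(Q),"tool-frame min",q.min(0).round(4),"max",q.max(0).round(4))
(c0,c1),r=cv2.minEnclosingCircle((rl[:,1:]*1000).astype(np.float32));print("circle tool yz",c0,c1,r)
A=np.c_[rim[:,:2],np.ones(len(rim))];
keep=np.ones(len(rim),bool)
for _ in range(4):
    a=np.linalg.lstsq(A[keep],rim[keep,2],rcond=None)[0];e=rim[:,2]-A@a;keep=abs(e)<.003
print("plane tilt deg",np.degrees(a[:2]),"n",keep.sum())
c=s["position"]+M@[np.median(rl[:,0]),c0/1000,c1/1000];print("rim top at centre: ",c[:2],np.r_[c[:2],1]@a,"median z",np.median(rim[:,2]))
np.save("rim.npy",rim);cv2.imwrite("pics/lz%d.png"%(s["t"]*100),p[:,:,::-1])
E
python3 lz.py
```

```text
t 14.125 pos [ 0.4713 -0.2933  0.0184] yaw -100.35 F [-0.2  0.3 -0.6] gap 0.174 q6 1.07
shift cm [ 1.84 -0.07  0.09] turn [ 0.01  0.01 -0.02]
45802 tool-frame min [-0.0475 -0.0352 -0.1047] max [-0.0359  0.0357 -0.025 ]
circle tool yz 0.15437102317810059 -73.33133697509766 36.06533432006836
plane tilt deg [-0.42965632  0.05912231] n 40377
rim top at centre:  [ 0.54340965 -0.30655291] 0.058634641757669956 median z 0.05843193534544461
```

step_arm([
  {"jaw":1,"x":-3,"y":0,"z":0,"ax":0,"ay":0,"az":0},
  {"jaw":1,"x":-4,"y":0,"z":0,"ax":0,"ay":0,"az":0},
  {"jaw":1,"x":-4,"y":0,"z":0,"ax":0,"ay":0,"az":0},
  {"jaw":1,"x":0,"y":0,"z":0,"ax":0,"ay":0,"az":0},
])

```text
t: 14.68
position: [0.4699, -0.292, 0.1298]
eef_rot: [-0.702, 0.063, 0.706, 0.064]
ft_force: [-0.6, -0.3, -1.7]
finger_gap: 0.174
```

```bash
python3 goto.py .5137 .0457 .12 -100.35;python3 lz.py; python3 - <<'E'
from h import *
import pickle
for f in("w2","w3"):
    p,d,ci=pickle.load(open(f+".pkl","rb"));K=ci["mtx"];T=np.linalg.inv(ci["camera_from_world"]);V,U=np.mgrid[:480,:640]
    P=(np.stack([(U-K[0,2])/K[0,0],-(V-K[1,2])/K[1,1],-np.ones(d.shape)],-1)*d[...,None])@T[:3,:3].T+T[:3,3]
    m=(P[...,2]>.1)&(P[...,2]<.12)&(np.hypot(P[...,0]-.68,P[...,1]+.035)<.013);z=P[...,2][m]
    print("collar top",np.median(z[z>.108]),np.percentile(z,[50,80,95]))
    m=(np.hypot(P[...,0]-.5855,P[...,1]-.0325)<.012);print("cartridge top (39)",np.median(P[...,2][m]))
    m=(np.hypot(P[...,0]-.6607,P[...,1]+.030)<.003)&(P[...,2]>.09);print("pointer top",np.median(P[...,2][m]),m.sum())
E
```

```text
t 14.675 pos [ 0.4699 -0.292   0.1298] yaw -100.35 F [-0.6 -0.3 -1.7] gap 0.174 q6 1.07
shift cm [  1.02 -34.01   1.75] turn [-0.    0.06  0.01]
45813 tool-frame min [-0.0473 -0.0355 -0.1049] max [-0.0364  0.0359 -0.025 ]
circle tool yz 0.38184598088264465 -73.77098083496094 36.09596633911133
plane tilt deg [-0.70702353  0.2292093 ] n 40187
rim top at centre:  [ 0.54256057 -0.30570285] 0.16967950370914386 median z 0.1694828879417969
collar top 0.11348775014927817 [0.11322435 0.1141263  0.11528636]
cartridge top (39) 0.03855829831180965
pointer top 0.10683368723814313 26
collar top 0.1135927020145932 [0.11293201 0.11414965 0.11700485]
cartridge top (39) 0.03866977789760476
pointer top 0.10697997502543055 20
```

step_arm([
  {"jaw":1,"x":0,"y":-3,"z":0.2,"ax":0,"ay":0,"az":0},
  {"jaw":1,"x":0,"y":-5,"z":0.3,"ax":0,"ay":0,"az":0},
  {"jaw":1,"x":0,"y":-5,"z":0.3,"ax":0,"ay":0,"az":0},
  {"jaw":1,"x":0,"y":-5,"z":0.3,"ax":0,"ay":0,"az":0},
  {"jaw":1,"x":0,"y":-5,"z":0.3,"ax":0,"ay":0,"az":0},
  {"jaw":1,"x":0,"y":-5,"z":0.3,"ax":0,"ay":0,"az":0},
  {"jaw":1,"x":0,"y":-4,"z":0.2,"ax":0,"ay":0,"az":0},
  {"jaw":1,"x":0,"y":0,"z":0,"ax":0,"ay":0,"az":0},
])

```text
t: 15.72
position: [0.4993, 0.0385, 0.1157]
eef_rot: [-0.692, 0.062, 0.716, 0.068]
ft_force: [0.3, -0.3, -1.1]
finger_gap: 0.177
```

```bash
python3 goto.py .5137 .0457 .066 -100.35
```

```text
t 15.725 pos [0.4993 0.0385 0.1157] yaw -100.56 F [ 0.3 -0.3 -1.1] gap 0.177 q6 1.68
shift cm [ 4.93 -0.94 -1.45] turn [-0.04  0.39  0.07]
```

step_arm([
  {"jaw":1,"x":1.5,"y":-0.9,"z":-1.4,"ax":0,"ay":0.4,"az":0},
  {"jaw":1,"x":1.5,"y":0,"z":0,"ax":0,"ay":0,"az":0},
  {"jaw":1,"x":1,"y":0,"z":0,"ax":0,"ay":0,"az":0},
  {"jaw":1,"x":0,"y":0,"z":0,"ax":0,"ay":0,"az":0},
])

```text
t: 16.23
position: [0.5105, 0.0433, 0.0695]
eef_rot: [-0.702, 0.064, 0.707, 0.066]
ft_force: [0.5, -0.0, -1.2]
finger_gap: 0.175
```

```bash
python3 goto.py .5137 .0457 .066 -100.35; python3 lz.py
```

```text
t 16.225 pos [0.5105 0.0433 0.0695] yaw -100.56 F [ 0.5 -0.  -1.2] gap 0.175 q6 1.7
shift cm [ 0.35 -0.3  -0.27] turn [-0.04  0.09  0.03]
45850 tool-frame min [-0.0475 -0.0354 -0.1048] max [-0.0353  0.036  -0.025 ]
circle tool yz 0.27831003069877625 -73.62869262695312 35.980873107910156
plane tilt deg [-0.75964641  0.29718406] n 40250
rim top at centre:  [0.58314892 0.02932653] 0.10922589028136279 median z 0.1090259936363233
```

step_arm([
  {"jaw":1,"x":0.3,"y":-0.3,"z":-0.3,"ax":0,"ay":0.1,"az":0},
  {"jaw":1,"x":0,"y":0,"z":0,"ax":0,"ay":0,"az":0},
  {"jaw":1,"x":0,"y":0,"z":0,"ax":0,"ay":0,"az":0},
])

```text
t: 16.65
position: [0.5156, 0.0452, 0.0679]
eef_rot: [0.706, -0.065, -0.702, -0.066]
ft_force: [0.6, 0.4, -1.0]
finger_gap: 0.176
```

```bash
python3 goto.py .5137 .0457 .066 -100.35; python3 lz.py; python3 - <<'E'
from h import *
p,d,ci=grab("wrist");q,e,c2=grab("side")
u,v=pix(c2,[.62,0,.08]).astype(int)
cv2.imwrite("pics/f.png",np.hstack([cv2.resize(p,(480,360)),cv2.resize(q[v-60:v+60,u-53:u+53],(318,360))])[:,:,::-1])
for P in([.5858,.0325,.039],[.6607,-.03,.106]):print(pix(ci,P),pix(c2,P))
E
```

```text
t 16.65 pos [0.5156 0.0452 0.0679] yaw -100.61 F [ 0.6  0.4 -1. ] gap 0.176 q6 1.71
shift cm [ 0.18 -0.02  0.2 ] turn [-0.05 -0.06  0.03]
45856 tool-frame min [-0.0471 -0.0354 -0.1048] max [-0.0358  0.0359 -0.025 ]
circle tool yz 0.2470092624425888 -73.63377380371094 35.99101638793945
plane tilt deg [-0.12814515  0.05847524] n 40370
rim top at centre:  [0.58773085 0.03127788] 0.10851377416491743 median z 0.10831440468507819
[321.84683553 121.33726709] [298.67634051 251.95137388]
[ 509.63487152 -230.92642764] [277.00801987 213.1480688 ]
```

View pics/f.png

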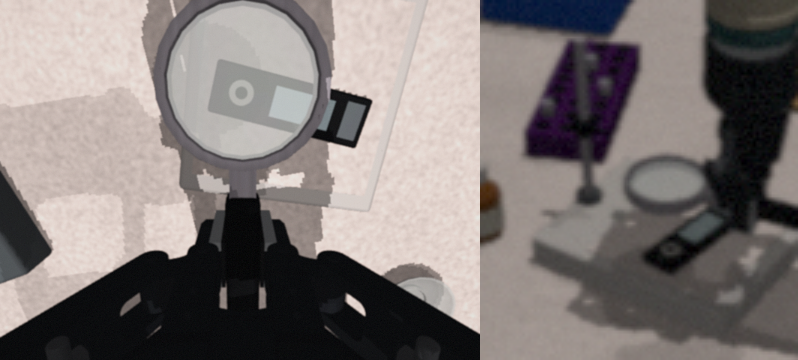

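The lens is over the port: in the wrist view the port ring is at about (320,124), inside the lens, where (322,121) was expected. The side view shows it level and clear of the post. One last 2 mm trim.

step_arm([
  {"jaw":1,"x":0.2,"y":0,"z":0.2,"ax":0,"ay":0,"az":0},
  {"jaw":1,"x":0,"y":0,"z":0,"ax":0,"ay":0,"az":0},
  {"jaw":1,"x":0,"y":0,"z":0,"ax":0,"ay":0,"az":0},
  {"jaw":1,"x":0,"y":0,"z":0,"ax":0,"ay":0,"az":0},
  {"jaw":1,"x":0,"y":0,"z":0,"ax":0,"ay":0,"az":0},
  {"jaw":1,"x":0,"y":0,"z":0,"ax":0,"ay":0,"az":0},
])

```text
t: 17.55
position: [0.5134, 0.0457, 0.0658]
eef_rot: [0.706, -0.064, -0.702, -0.066]
ft_force: [0.6, -0.4, -0.6]
finger_gap: 0.172
```

```bash
python3 goto.py .5137 .0457 .066 -100.35; python3 lz.py; python3 - <<'E'
from h import *
p,d,ci=grab("wrist");print("qd",abs(state()["qd"]).max())
u,v=pix(ci,[.5858,.0325,.039]).astype(int);u0,v0=u-22,v-22
g=cv2.cvtColor(p[v0:v0+45,u0:u0+45],cv2.COLOR_RGB2GRAY);c=cv2.HoughCircles(cv2.resize(g,None,fx=4,fy=4),cv2.HOUGH_GRADIENT,1,40,param1=80,param2=20,minRadius=30,maxRadius=70)
if c is not None:
    for a in c[0][:2]: print(a,world(ci,u0+a[0]/4,v0+a[1]/4,.039))
E
```

```text
t 17.55 pos [0.5134 0.0457 0.0658] yaw -100.6 F [ 0.6 -0.4 -0.6] gap 0.172 q6 1.71
shift cm [-0.02 -0.01 -0.03] turn [-0.05 -0.06  0.03]
45868 tool-frame min [-0.0478 -0.0355 -0.1048] max [-0.0348  0.0361 -0.025 ]
circle tool yz 0.14186497032642365 -73.73143768310547 35.94758605957031
plane tilt deg [-0.05040499  0.13873708] n 40300
rim top at centre:  [0.58562128 0.0318664 ] 0.10640961719866368 median z 0.10621944199722538
qd 0.00095278692874206
```

```bash
python3 -c "
from workcell import *
print(sign_off())"
```

```text
the job is handed in; nothing more can be done
None
```

I turned the dial to its mark, then lifted the steel loupe off its rest. I handed the job in at about 17.6 s with the gripper holding the loupe over the port.

**Last checks:**

| Check | Measured | Allowed |
|---|---|---|
| Dial pointer against mark | about 1 mm apart in the wrist view; after release the two bars still showed as one line | 6.2 mm |
| Lens centre (0.5856, 0.0319) against port (about 0.586, 0.0325) | under 1 mm apart horizontally | 10 mm |
| Lens height 0.106 m against pointer height about 0.1055 m | under 1 mm | 6 mm |
| Tilt | about 0.1° | 7° |
| Finger gap on the handle | steady at about 0.17 | – |
| Arm joint speeds | about 0.001 rad/s at most | – |

**What failed or disagreed:**
- **First dial grip missed:** depth showed the fingertips about 28 mm behind the reported TCP, so the fingers shut above the bar without touching anything. I allowed for that offset and the second grip held.
- **Port position:** in the picture before the final trim, the port was about 3 pixels (1–2 mm) from where I expected it. A last circle-detection check found nothing, so the port figure comes from the earlier views.
- **Dial and bystanders:** I did not look at the dial again after leaving it, or measure the bystanders afterwards. The wrist force stayed under 2 N in every reading.

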